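# Crack open the stuck lid of the drying box

### The arm

A 6-joint arm with a two-finger parallel gripper is mounted at the origin on a cart in front of the work surface, level with it; the furniture and walls round the work are solid. World frame = base frame: x ahead of the robot, y to its left, z up, the work surface at z = 0. Lengths are in m, angles in rad, forces in N, time in s.
With the tool pointing down it reaches from about 0.25 to 0.775 m from the base axis. Payload 8.9 kg.
Tool frame: the origin (TCP) lies midway between the tips of the shut fingers; the grasp point (between the pads) lies 19 mm behind it; z points along the fingers, y is the direction in which the jaws open and shut (so a half turn about z gives the same grasp; the last joint's range is limited). The gripper opens to 85 mm and grips with 20 to 120 N. Pads are 22 mm wide; open, the fingers measure 114 mm over their backs; the gripper's body (76 mm by 85 mm) begins 54 mm behind the grasp point. The pads swing forward as they close: fully open they stand 13 mm farther back than shut.
Start: joints at [-0.139, 0.291, -0.153, 1.127, 0, 1.431], TCP at [0.525, 0, 0.231] pointing down, gripper open.
Joint ranges: [-2.52, 2.52], [-0.91, 1.74], [-1.3, 1.37], [-1.96, 2.02], [-1.52, 1.47], [-3.14, 3.14]. Speed limits (rad/s): [2.22, 2.22, 2.79, 3.14, 3.14, 3.14].

### API

Orientations are given as a unit quaternion [w, x, y, z].
In Python, from workcell import read_state, camera, job_done, spot_in gives the robot as it stands.
- The arm moves only by the shell command python3 -m pendant 'ROWS' [FORCE]. ROWS is JSON, one flat list of numbers, 7 for each row, row after row: the shift along the tool's x, y, z scaled (see below), then the turn, a rotation vector about the tool's x, y, z scaled (see below), then the closure, from 0 (fully open) to 1 (shut). In form: [tx, ty, tz, ax, ay, az, hand, tx, ty, tz, ax, ay, az, hand, ...]. A call has exactly 5 rows; each row shifts and turns the commanded pose from where the row before left it, along the tool's axes as they then stand; what a row does not reach is not made up. The controller multiplies each number of a shift by 25 cm and each number of a turn by 360 degrees. A row lasts 1/10 s, in which the tool goes at most 50 mm and 8.59 degrees, less where a joint would pass 70% of its speed; a pose out of reach is approached as far as the arm can. A call with a number of a shift or a turn outside -1 to 1 is refused whole. A call with a gripper value outside its range is refused whole. The fingers move at their own pace and stop on an object; FORCE is the grip in N (left out, the last holds). Time passes only in rows, so rows that do not move let the fingers close, or fill a call up. It gives the time, the measured TCP pose, the force and the opening at its end, in the units of the state.
- read_state(): the state, without advancing time (a new reading comes with each control period).
- camera(name): name is "scene" or "side" or "wrist"; returns a dict with "pixels" (420x560x3 uint8, red, green, blue), "fx", "fy", "cx", "cy" (pixels), "k1" (the pictures are not rectified: a ray, as slopes to the right and down, at radius r is drawn at 1 + k1 r^2 times it, then the intrinsics apply), "R" (3x3) and "t" (3): a world point X has camera coordinates R X + t. Camera axes: x right, y down, z forward; pixel columns grow to the right and rows downward; lengths in m; the calibration is good to about 2 mm. A picture is of the moment at which its call begins. There is no depth.
- job_done(): hands the job in, once; it reports no verdict.
Trained networks look in the newest picture that a camera, given by its name, has taken for a name from the list of things; names that differ only in an ending like _2 or _b are one class to them, and where a whole thing is asked for, a point or a joint stands for the part that bears it (a point fixed in the world has none). Each returns a list of dicts, best first, with "conf" (0 to 1); they miss things now and then, are a little off and sometimes report something else, mostly with a low value. They report only what shows in the picture. A call takes as long as a camera call.
- spot_in(camera, label): "at" ([column, row] in pixels, amid what is visible of it).
The state is a dict: "time": time; "q": joint angles; "qd": joint speeds; "effort": joint torques, N m; "tcp_pos": TCP position; "eef_rot": TCP orientation; "wrist_force": force on the tool from outside, world axes, zero at the start; "wrist_torque": the same for the moment, N m; "opening": finger opening in m.
Only numpy, scipy, OpenCV 4.12 (cv2) and the standard library are available. Lean on these libraries where they do the work, as an engineer would, in place of code of your own. Each camera call takes 0.05 s, during which the arm holds its last target.

### The job

The lid of the grey drying box is stuck fast on its rubber seal. Lift the small ink bottle off the lid and stand it upright on the table, then pull the lid up (it has a bar handle) until the seal gives way, without flinging the lid wide open. Finish still holding the lid ajar, with a gap of about 30 mm at its front edge so that the box can air; do not let go of it, and leave the other things on the table alone.

Things in the scene. Friction and masses are not known exactly. Their poses are not given: they have to be found in the camera images.
- drybox: Grey metal box fixed to the table, 180 mm deep (x) by 170 wide (y) by 80 high without lid. Origin: centre of its underside; z up, +x from the front to the hinge side (away from the robot at yaw 0), +y left. The shut lid's flat top is 91 mm above the table and overhangs the sides by 4 mm. Beside its right (-y) side, level with its middle, the table is bare for at least 160 mm.
- lid (a joint): Lid hinge angle, rad: 0 shut, grows as the front edge (185 mm from the hinge line) rises; 0.16 is a 30 mm gap. The seal resists with a peak of about 15 N of upward pull at the handle within its first 2 mm of rise; the pull fades by 9 mm, leaving 3 to 5 N to hold (lid about 0.3 kg, and some drag). It falls shut when let go.
- lid_handle (a point): Middle of the lid's handle: aluminium round bar, 12 mm thick, 96 mm long along the box's y between two posts, its centre 32 mm above the lid. Lid shut: 60 mm in front (box -x) of the box's origin, 123 mm above the table, 150 mm in front of the hinge line and 41 mm above it. Axes: x towards the hinge, y along the bar, z out of the lid. It rises on an arc round the hinge.
- lid_hinge (a point): Middle of the hinge line, at the back edge of the box, 90 mm behind the box's origin and 82 mm above the table; the hinge line runs along the box's y.
- lid_front_edge (a point): Middle of the lid's front edge, at its underside; 83 mm above the table when shut.
- ink_center (a point): Centre, half-way up, of the small black ink bottle with a dropper cap: round, 25 mm in diameter and 80 mm high, narrower at the cap (upper half), z up. It stands on the rear half of the lid at the start; standing on the table its centre is 40 mm up.
- ink: The same ink bottle; origin at the centre of its underside.
- mug: White mug, 78 x 110 x 94 mm, bystander left of the box; origin at the centre of its underside.
- jar: Glass jar, 72 mm across, 90 mm high, bystander behind on the left; origin at the centre of its underside.
- tape: Roll of masking tape lying flat, 94 mm across, 25 mm high, bystander behind the box; origin at the centre of its underside.
- pen: Marker pen, 135 mm long, 17 mm thick, lying flat on the table to the right, bystander; origin at its middle, underside.

How it is judged:
On the way, in this order (a step that is already met when the one before it is completed fails the run):
1. the ink bottle stands upright on the table, let go, with the lid still shut (height (world z) of ink_center between 0.03 and 0.05 m and angle between ink_center's own z axis and vertical below 0.2 rad and linear speed of ink below 0.03 m/s and contact force between the fingers and ink below 0.1 N and contact force between ink and drybox below 0.1 N and value of joint lid below 0.03 rad), for 0.2 s.
2. the lid has come free of its seal (value of joint lid above 0.08 rad), for 0.1 s.
At the end, for the whole second after the job is handed in: The lid is held still by the gripper, 0.105 to 0.235 rad open (about 20 to 43 mm gap at the front edge), and the ink bottle stands upright on the table, let go, clear of the box (value of joint lid between 0.105 and 0.235 rad and velocity of joint lid between -0.06 and 0.06 rad/s and contact force between the fingers and lid above 0.7 N and height (world z) of ink_center between 0.03 and 0.05 m and angle between ink_center's own z axis and vertical below 0.2 rad and linear speed of ink below 0.03 m/s and contact force between the fingers and ink below 0.1 N and contact force between ink and drybox below 0.1 N); the arm keeps its last pose, push and grip.
It fails at once if the lid is flung open (more than 0.40 rad, about 74 mm at the front edge) (value of joint lid above 0.4 rad).
It fails at once if the mug is pushed more than 30 mm away (distance of mug from where it was at the start of the episode above 0.03 m).
It fails at once if the roll of tape is pushed more than 30 mm away (distance of tape from where it was at the start of the episode above 0.03 m).
It fails at once if the jar is pushed more than 30 mm away (distance of jar from where it was at the start of the episode above 0.03 m).
It fails at once if the pen is pushed more than 30 mm away (distance of pen from where it was at the start of the episode above 0.03 m).
It also fails if it takes over 48 s, if anything falls off the work surface, if the arm or the gripper's body presses on something with over 40 N, if the wrist force passes 120 N, or if a joint passes its speed limit or range.

## Working session

There is one attempt and no reset: what is moved stays moved. The work goes in short steps, Python scripts to look and compute and a shell command to move; the robot and the scene stay as the last step left them, time stands still between calls to the robot, and variables do not carry over. Pictures are saved under pics/ and viewed, and the job is handed in when it is done.

```bash
ls; mkdir -p pics; cat > h.py <<'E'
import numpy as np, cv2
from workcell import read_state, camera, job_done, spot_in
def shot(n,f):
    c=camera(n); cv2.imwrite('pics/'+f,np.ascontiguousarray(c['pixels'][:,:,::-1])); return c
def ray(c,px):
    xd=(px[0]-c['cx'])/c['fx']; yd=(px[1]-c['cy'])/c['fy']
    x,y=xd,yd
    for _ in range(20):
        s=1+c['k1']*(x*x+y*y); x,y=xd/s,yd/s
    R=np.array(c['R']);t=np.array(c['t'])
    return -R.T@t, R.T@np.array([x,y,1])
def onz(c,px,z):
    o,d=ray(c,px); return o+d*(z-o[2])/d[2]
def tri(c1,p1,c2,p2):
    o1,d1=ray(c1,p1);o2,d2=ray(c2,p2)
    d1/=np.linalg.norm(d1);d2/=np.linalg.norm(d2)
    s=np.linalg.lstsq(np.c_[d1,-d2],o2-o1,rcond=None)[0]
    a=o1+s[0]*d1;b=o2+s[1]*d2
    return (a+b)/2,np.linalg.norm(a-b)
def proj(c,X):
    p=np.array(c['R'])@np.array(X)+np.array(c['t']); x,y=p[:2]/p[2]; s=1+c['k1']*(x*x+y*y)
    return np.array([c['fx']*x*s+c['cx'],c['fy']*y*s+c['cy']])
E
python3 - <<'E'
from h import *
cs={n:shot(n,n+'0.png') for n in('scene','side','wrist')}
for n in cs:
    print(n,cs[n]['k1'],ray(cs[n],(280,210)))
    for l in('lid_handle','ink_center','drybox','lid_front_edge','lid_hinge','pen','mug','jar','tape'):
        print(n,l,[(np.round(r['at']),round(r['conf'],2)) for r in spot_in(n,l)[:2]])
import pickle;pickle.dump(cs,open('cs0.pkl','wb'))
print(read_state())
E
```

```text
pics
scene -0.10279549175420823 (array([-0.12028802, -0.74281809,  1.12061259]), array([ 0.50599243,  0.48850763, -0.71092438]))
scene lid_handle [(array([274., 221.]), 0.64)]
scene ink_center [(array([298., 209.]), 0.73), (array([210., 151.]), 0.72)]
scene drybox []
scene lid_front_edge [(array([274., 222.]), 0.55)]
scene lid_hinge [(array([273., 222.]), 0.96)]
scene pen [(array([355., 368.]), 0.78)]
scene mug [(array([159., 179.]), 0.77)]
scene jar [(array([211., 149.]), 0.69)]
scene tape [(array([262., 177.]), 0.53)]
side -0.039234746029906134 (array([ 0.21593724, -1.04392129,  0.75895467]), array([ 0.29061365,  0.79919375, -0.52618626]))
side lid_handle [(array([274., 219.]), 0.66)]
side ink_center [(array([303., 208.]), 0.65)]
side drybox [(array([277., 228.]), 0.95), (array([277., 215.]), 0.56)]
side lid_front_edge [(array([278., 217.]), 0.67)]
side lid_hinge [(array([280., 217.]), 0.63)]
side pen [(array([278., 357.]), 0.69)]
side mug [(array([215., 174.]), 0.79), (array([276., 230.]), 0.65)]
side jar [(array([274., 170.]), 0.66)]
side tape [(array([307., 192.]), 0.78)]
wrist 
[... 463 characters left out ...]
493.,  28.]), 0.96)]
{'time': 1.5, 'q': array([-1.39297630e-01,  2.90688447e-01, -1.53395947e-01,  1.12672214e+00,
       -1.78610404e-06,  1.43150235e+00]), 'qd': array([ 0.00036265, -0.00028045, -0.00166412,  0.00019234, -0.0002896 ,
        0.00099725]), 'effort': array([-1.05936244e-03, -5.37023377e+01,  3.31638336e+01,  1.92876432e-03,
       -2.66709867e-04,  3.62409946e-05]), 'tcp_pos': array([5.24991952e-01, 5.61264831e-06, 2.31312627e-01]), 'eef_rot': array([-3.53653275e-06,  7.07108071e-01,  7.07105491e-01, -3.78530269e-06]), 'wrist_force': array([ 0.49807594, -0.16449873,  0.00161568]), 'wrist_torque': array([-0.01540193, -0.00736549,  0.00255742]), 'opening': 0.08560036693295871}
```

View pics.

View pics/scene0.png

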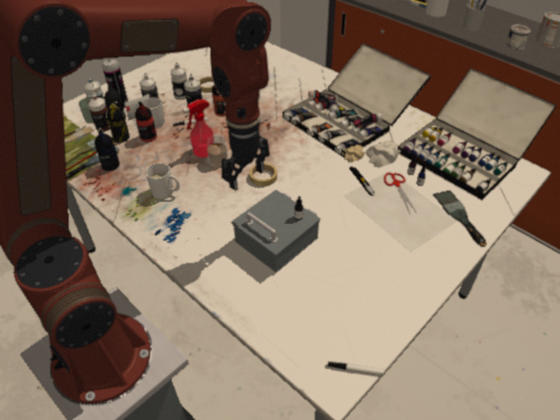

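View pics/side0.png

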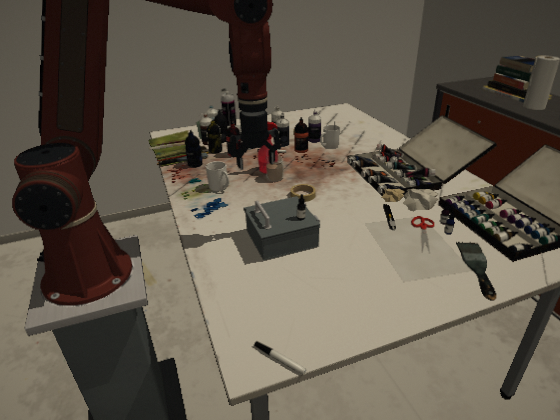

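View pics/wrist0.png

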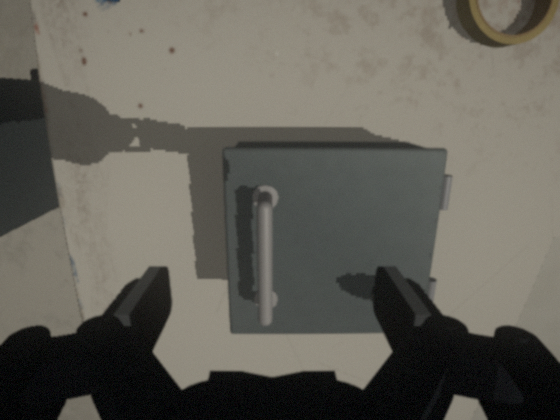

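```bash
python3 - <<'E'
from h import *
import pickle;cs=pickle.load(open('cs0.pkl','rb'))
w,s,d=cs['wrist'],cs['scene'],cs['side']
for p in[(223,148),(446,149),(230,332),(436,331)]: print('lid',onz(w,p,.091).round(4))
for p in[(266,190),(265,323)]: print('hdl',onz(w,p,.123).round(4))
print('ink',tri(s,(298,209),d,(303,208)))
print('pen',onz(s,(355,368),.008),onz(d,(278,357),.008))
for n,c in(('scene',s),('side',d)):
    im=c['pixels'][:,:,::-1][140:280,200:380]
    cv2.imwrite(f'pics/{n}z.png',cv2.resize(im,None,fx=4,fy=4,interpolation=cv2.INTER_CUBIC))
E
```

```text
lid [0.4848 0.0375 0.091 ]
lid [0.6663 0.0376 0.091 ]
lid [ 0.4842 -0.1363  0.091 ]
lid [ 0.683  -0.1372  0.091 ]
hdl [0.5198 0.0106 0.123 ]
hdl [ 0.5184 -0.1035  0.123 ]
ink (array([ 0.63628206, -0.08486054,  0.11490655]), np.float64(0.005174011753317332))
pen [ 0.40809974 -0.47655074  0.008     ] [ 0.40688624 -0.47856244  0.008     ]
```

View pics/scenez.png

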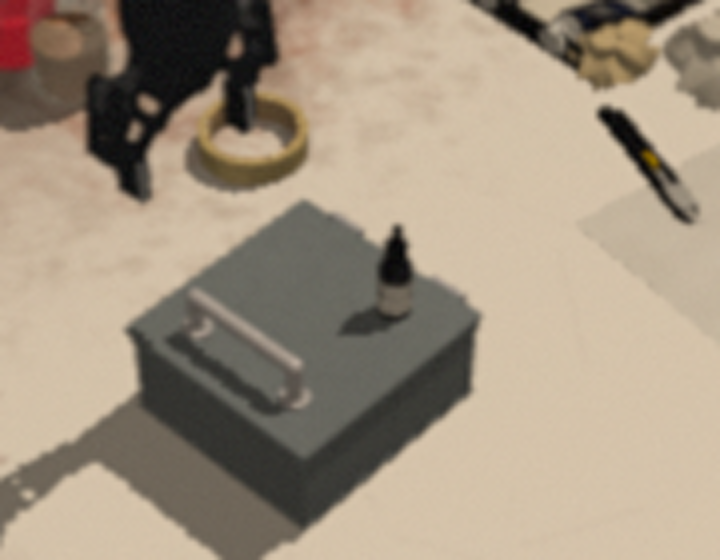

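View pics/sidez.png

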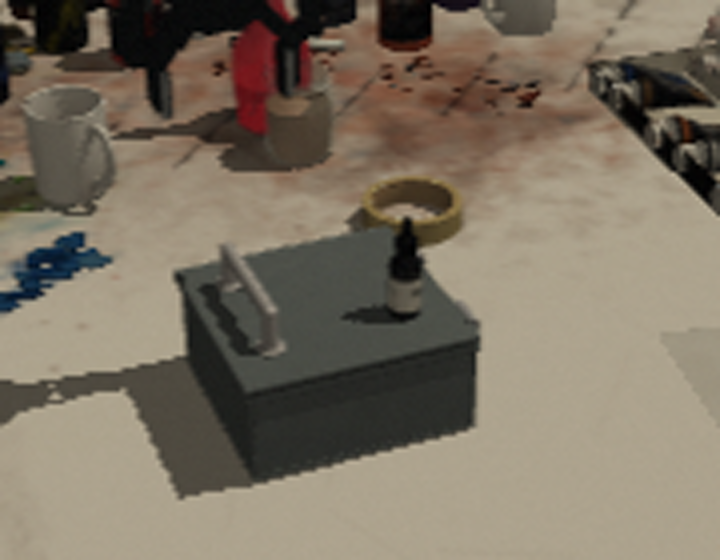

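```bash
python3 - <<'E'
from h import *
import pickle;cs=pickle.load(open('cs0.pkl','rb'))
s,d=cs['scene'],cs['side']
z=lambda p:(200+p[0]/4,140+p[1]/4)
print('base',onz(s,z((394,312)),.095),onz(d,z((405,312)),.095))
print('basetri',tri(s,z((394,312)),d,z((405,312))))
print('top',tri(s,z((397,226)),d,z((407,219))),onz(s,z((397,227)),.17),onz(d,z((407,219)),.17))
for p in[(303,460),(128,330),(304,200),(480,318)]: print('scene',onz(s,z(p),.091).round(4))
for p in[(246,390),(178,273),(480,340)]: print('side',onz(d,z(p),.091).round(4))
for X in[(.6,-.05,.091),(.638,-.085,.131)]: print(proj(s,X),proj(d,X))
E
```

```text
base [ 0.62231375 -0.09821904  0.095     ] [ 0.6248256  -0.10268957  0.095     ]
basetri (array([ 0.62831952, -0.09342005,  0.0879472 ]), np.float64(0.0014669792642656063))
top (array([ 0.63173701, -0.0905235 ,  0.16708373]), np.float64(0.0007300584239012009)) [ 0.62916462 -0.09299158  0.17      ] [ 0.62924766 -0.09562587  0.17      ]
scene [ 0.4831 -0.1427  0.091 ]
scene [0.484  0.0295 0.091 ]
scene [0.6656 0.0316 0.091 ]
scene [ 0.6624 -0.1441  0.091 ]
side [ 0.485  -0.1458  0.091 ]
side [0.4861 0.0241 0.091 ]
side [ 0.6626 -0.1528  0.091 ]
[280.70558472 214.76890787] [286.99679581 212.22983485]
[298.97496612 203.84726794] [302.98659973 203.93746191]
```

```bash
python3 -m pendant '[-0.074,0.084,0,0,0,0,0, -0.074,0.084,0,0,0,0,0, -0.074,0.084,0,0,0,0,0, -0.074,0.084,0,0,0,0,0, -0.074,0.084,0,0,0,0,0]' 40
python3 - <<'E'
from h import *
import pickle
cs={n:shot(n,n+'1.png') for n in('wrist','scene')}
pickle.dump(cs,open('cs1.pkl','wb'))
print(read_state()['tcp_pos'],spot_in('wrist','ink_center'),spot_in('wrist','ink'))
E
```

```text
time: 2.0
tcp_pos: [0.6308, -0.0933, 0.2312]
eef_rot: [0.0, 0.707, 0.707, 0.0]
wrist_force: [0.8, 0.5, -0.7]
opening: 0.0853
[ 0.63174604 -0.09476296  0.23039886] [{'at': [269.2, 203.3], 'conf': 0.83}] [{'at': [267.7, 200.6], 'conf': 0.95}]
```

View pics/wrist1.png

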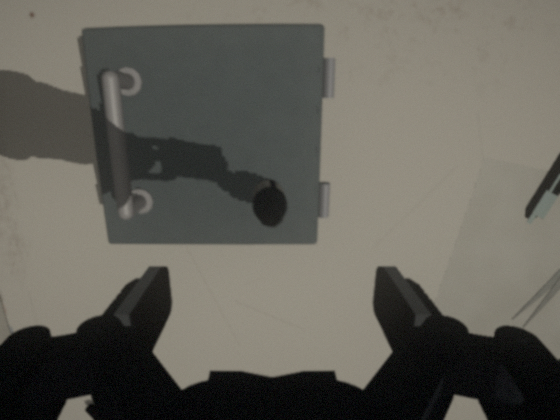

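```bash
python3 - <<'E'
from h import *
import pickle;cs=pickle.load(open('cs1.pkl','rb'));w=cs['wrist'];s=cs['scene']
for z in(.1,.131,.16):print('ink',onz(w,(269,203),z))
for p in[(83,30),(323,25),(317,243),(109,243)]: print('lid',onz(w,p,.091).round(4))
for p in[(110,71),(126,216)]: print('hdl',onz(w,p,.123).round(4))
im=w['pixels'][150:250,220:320,::-1];cv2.imwrite('pics/wz1.png',cv2.resize(np.clip(im.astype(float)*2,0,255).astype('uint8'),None,fx=6,fy=6,interpolation=cv2.INTER_CUBIC))
c=s;im=c['pixels'][:,:,::-1][160:300,220:400];cv2.imwrite('pics/s1z.png',cv2.resize(im,None,fx=4,fy=4,interpolation=cv2.INTER_CUBIC))
st=read_state();print(st['tcp_pos'],st['eef_rot'])
print('wristcam',ray(w,(280,210))); print(proj(w,st['tcp_pos']),proj(s,st['tcp_pos']))
E
```

```text
ink [ 0.62805149 -0.09938724  0.1       ]
ink [ 0.62831447 -0.09049768  0.131     ]
ink [ 0.62856048 -0.08218163  0.16      ]
lid [0.4869 0.0348 0.091 ]
lid [0.6683 0.0357 0.091 ]
lid [ 0.6697 -0.1382  0.091 ]
lid [ 0.4864 -0.1388  0.091 ]
hdl [0.5194 0.0014 0.123 ]
hdl [ 0.5192 -0.1031  0.123 ]
[ 0.62973688 -0.0925937   0.23071418] [-5.46193531e-04  7.07320751e-01  7.06892503e-01 -2.14226412e-04]
wristcam (array([ 0.63036883, -0.02105253,  0.37317158]), array([ 0.02331917, -0.29484169, -0.95557806]))
[270.42601376 268.56346629] [299.71232986 180.0247796 ]
```

View pics/wz1.png

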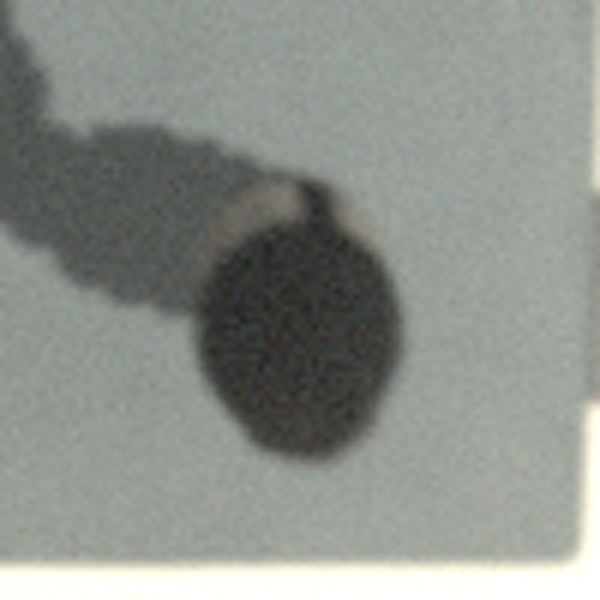

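View pics/s1z.png

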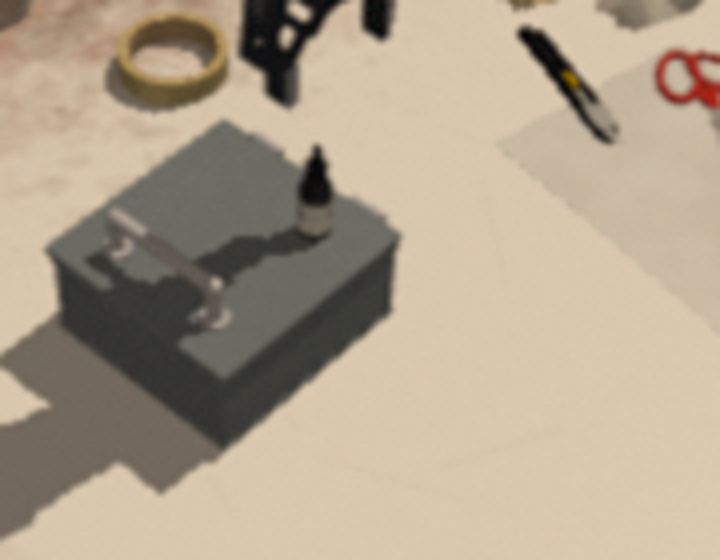

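```bash
python3 -m pendant '[0.004,-0.004,0.1,0,0,0,0, 0,0,0.1,0,0,0,0, 0,0,0.1,0,0,0,0, 0,0,0.1,0,0,0,0, 0,0,0.105,0,0,0,0]'
python3 - <<'E'
from h import *
c=shot('wrist','w2.png');c=shot('side','s2.png')
im=c['pixels'][:,:,::-1][150:290,220:400];cv2.imwrite('pics/s2z.png',cv2.resize(im,None,fx=4,fy=4,interpolation=cv2.INTER_CUBIC))
print(read_state()['tcp_pos'],read_state()['wrist_force'])
E
```

```text
time: 2.7
tcp_pos: [0.6283, -0.0905, 0.1047]
eef_rot: [0.0, 0.707, 0.707, 0.0]
wrist_force: [0.1, -0.1, -0.0]
opening: 0.0855
[ 0.62587702 -0.08996358  0.10211119] [ 0.49800136  0.34579856 -0.26894142]
```

View pics/w2.png

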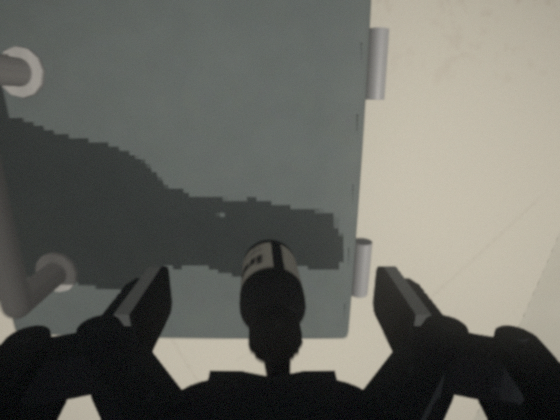

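View pics/s2z.png

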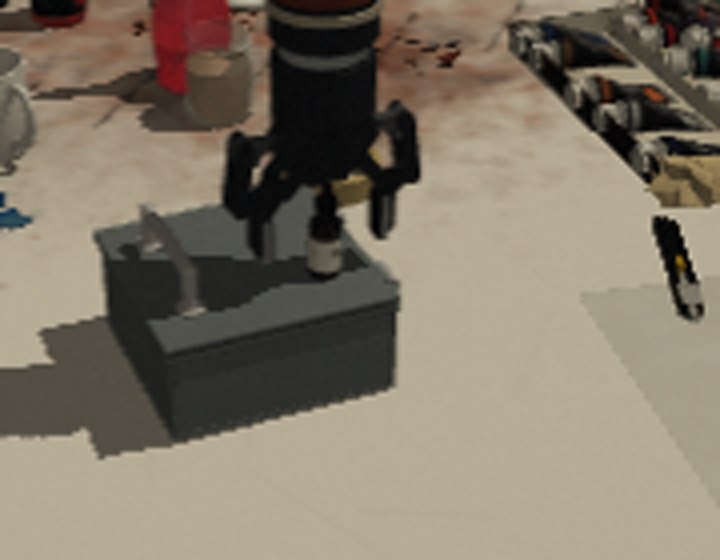

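```bash
python3 - <<'E'
from h import *
c=camera('wrist')
t=read_state()['tcp_pos']
for z in(.091,.111,.131,.150,.171):
  for y in (-.090,): print(z,y,[proj(c,(.6285,y+dy,z)).round() for dy in(0,.0125)], proj(c,(.6285+.0125,y,z))[0]-proj(c,(.6285-.0125,y,z))[0])
E
```

```text
0.091 -0.09 [array([278., 260.]), array([278., 236.])] 52.12345087657326
0.111 -0.09 [array([279., 280.]), array([279., 253.])] 58.77397046625603
0.131 -0.09 [array([280., 306.]), array([280., 276.])] 67.31993687857545
0.15 -0.09 [array([280., 339.]), array([281., 305.])] 78.01409447569688
0.171 -0.09 [array([282., 389.]), array([282., 351.])] 94.36093014165019
```

```bash
python3 -m pendant '[-0.006,0,0,0,0,0,0.3, 0,0,0,0,0,0,0.8, 0,0,0,0,0,0,1, 0,0,0,0,0,0,1, 0,0,0,0,0,0,1]' 40; python3 -m pendant '[0,0,0,0,0,0,1, 0,0,-0.02,0,0,0,1, 0,0,-0.1,0,0,0,1, 0,0,-0.1,0,0,0,1, 0,0,-0.1,0,0,0,1]' 40
python3 - <<'E'
from h import *
c=shot('wrist','w3.png');c=shot('side','s3.png')
im=c['pixels'][:,:,::-1][110:270,220:420];cv2.imwrite('pics/s3z.png',cv2.resize(im,None,fx=4,fy=4,interpolation=cv2.INTER_CUBIC))
E
```

```text
time: 3.35
tcp_pos: [0.6293, -0.0931, 0.1059]
eef_rot: [0.0, 0.707, 0.707, 0.0]
wrist_force: [-0.6, 0.5, 4.4]
opening: 0.0238
time: 3.85
tcp_pos: [0.6287, -0.093, 0.1859]
eef_rot: [-0.0, 0.707, 0.707, -0.0]
wrist_force: [0.2, -0.6, -0.5]
opening: 0.0234
```

View pics/w3.png

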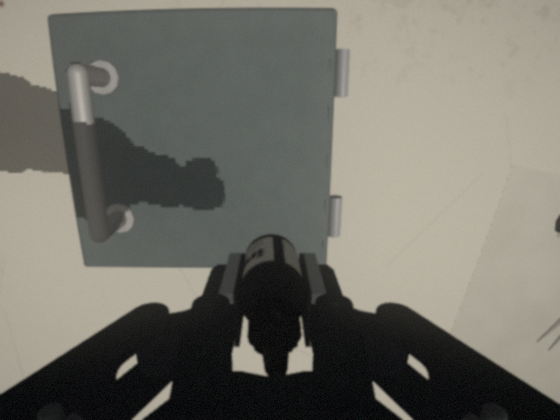

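View pics/s3z.png

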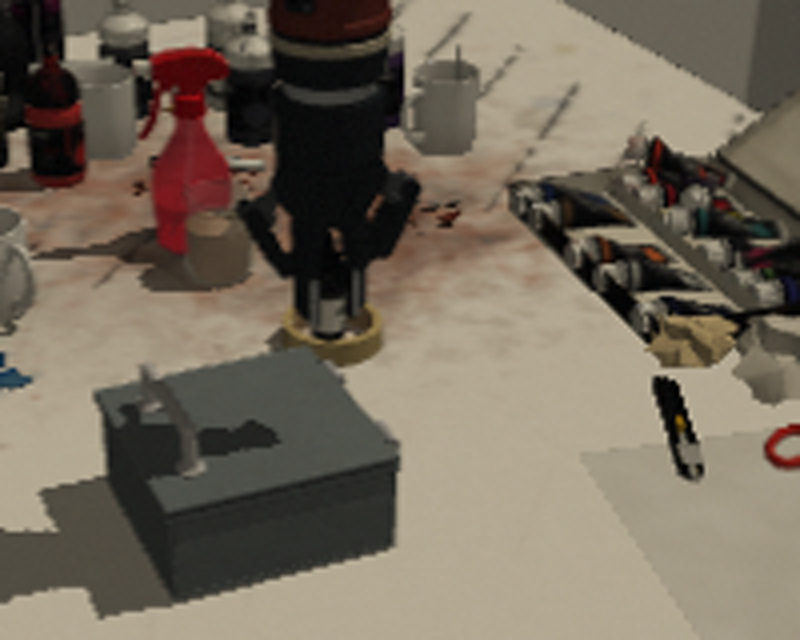

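```bash
python3 -m pendant '[-0.118,-0.044,0,0,0,0,1, -0.118,-0.044,0,0,0,0,1, -0.118,-0.044,0,0,0,0,1, -0.118,-0.044,0,0,0,0,1, -0.118,-0.044,0,0,0,0,1]';  python3 -m pendant '[0,0,0.12,0,0,0,1, 0,0,0.13,0,0,0,1, 0,0,0.13,0,0,0,1, 0,0,0.13,0,0,0,1, 0,0,0.1,0,0,0,1]'; python3 -m pendant '[0,0,0.03,0,0,0,1, 0,0,0.01,0,0,0,1, 0,0,0.01,0,0,0,1, 0,0,0,0,0,0,1, 0,0,0,0,0,0,1]'
python3 - <<'E'
from h import *
c=shot('wrist','w4.png');c=shot('side','s4.png')
im=c['pixels'][:,:,::-1][170:330,250:450];cv2.imwrite('pics/s4z.png',cv2.resize(im,None,fx=4,fy=4,interpolation=cv2.INTER_CUBIC))
for i in range(3): print(read_state()['tcp_pos'],read_state()['wrist_force']);camera('side')
E
```

```text
time: 4.45
tcp_pos: [0.5731, -0.2414, 0.1843]
eef_rot: [-0.001, 0.707, 0.707, -0.0]
wrist_force: [0.4, 0.6, -1.4]
opening: 0.0236
time: 4.95
tcp_pos: [0.5727, -0.2398, 0.0299]
eef_rot: [-0.001, 0.707, 0.707, -0.0]
wrist_force: [0.9, 0.9, -0.2]
opening: 0.0239
time: 5.45
tcp_pos: [0.5747, -0.2408, 0.0211]
eef_rot: [0.001, 0.707, 0.707, 0.0]
wrist_force: [-0.5, 0.5, -1.0]
opening: 0.0238
[ 0.57452275 -0.24077042  0.02092001] [-0.49373448 -0.74954197 -0.97870978]
[ 0.57440094 -0.2406939   0.02075007] [-0.45852171  0.61391836 -1.1384873 ]
[ 0.57428689 -0.2406315   0.02057061] [ 0.01751415 -0.85816021 -1.04637309]
```

View pics/s4z.png

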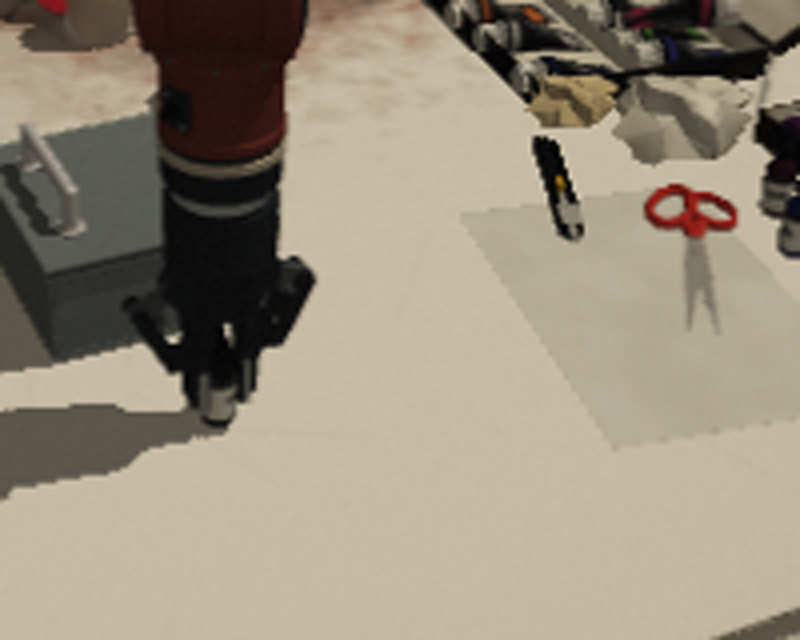

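View pics/w4.png

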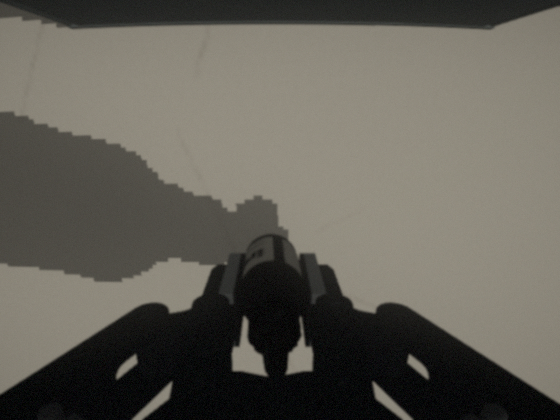

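```bash
python3 -m pendant '[0,0,0.008,0,0,0,1, 0,0,0.004,0,0,0,1, 0,0,0.004,0,0,0,1, 0,0,0,0,0,0,1, 0,0,0,0,0,0,1]'
```

```text
time: 6.2
tcp_pos: [0.5739, -0.2405, 0.016]
eef_rot: [-0.0, 0.707, 0.707, -0.0]
wrist_force: [0.6, -0.8, -1.1]
opening: 0.0236
```

```bash
python3 -m pendant '[0,0,0.006,0,0,0,1, 0,0,0.002,0,0,0,1, 0,0,0,0,0,0,1, 0,0,0,0,0,0,1, 0,0,0,0,0,0,1]'
```

```text
time: 6.7
tcp_pos: [0.5742, -0.2407, 0.0148]
eef_rot: [0.0, 0.707, 0.707, 0.0]
wrist_force: [-1.8, 1.4, 6.7]
opening: 0.0237
```

```bash
python3 -m pendant '[0,0,-0.003,0,0,0,0.6, 0,0,0,0,0,0,0.3, 0,0,0,0,0,0,0, 0,0,0,0,0,0,0, 0,0,0,0,0,0,0]'
python3 - <<'E'
from h import *
c=shot('wrist','w5.png');c=shot('side','s5.png')
im=c['pixels'][:,:,::-1][170:330,250:450];cv2.imwrite('pics/s5z.png',cv2.resize(im,None,fx=4,fy=4,interpolation=cv2.INTER_CUBIC))
E
```

```text
time: 7.2
tcp_pos: [0.574, -0.2405, 0.0147]
eef_rot: [-0.0, 0.707, 0.707, -0.0]
wrist_force: [-0.1, -0.9, -0.2]
opening: 0.0854
```

View pics/s5z.png

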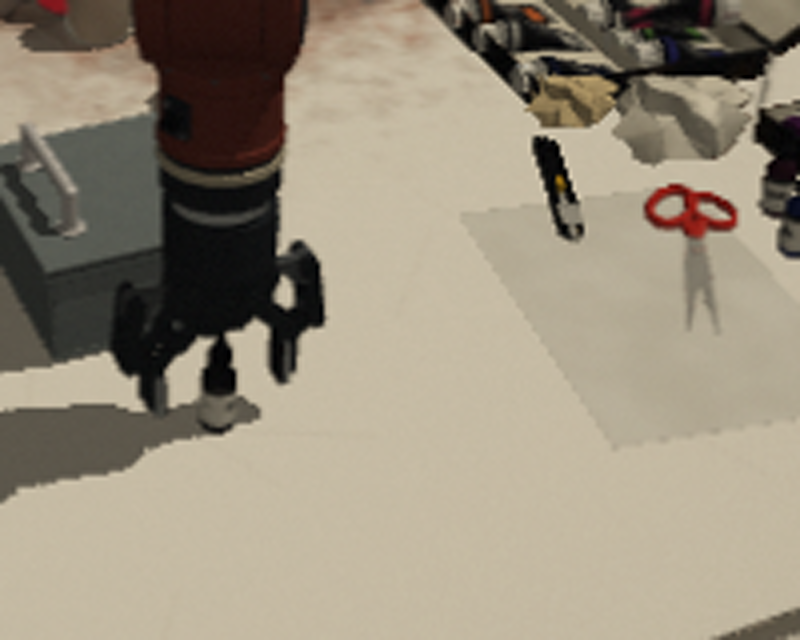

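View pics/w5.png

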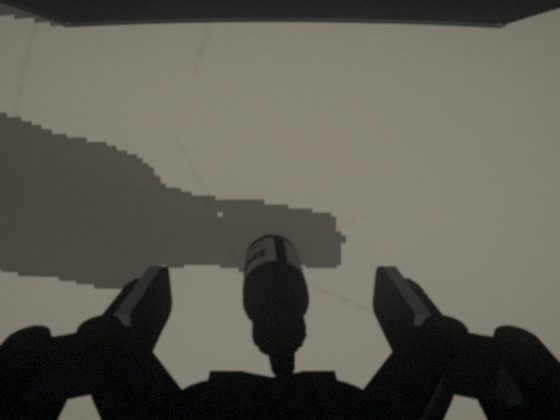

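```bash
python3 -m pendant '[0,0,-0.08,0,0,0,0, 0,0,-0.19,0,0,0,0, 0,0,-0.19,0,0,0,0, 0,0,-0.19,0,0,0,0, 0,0,-0.19,0,0,0,0]'; python3 -m pendant '[0.15,-0.044,0,0,0,0,0, 0.15,-0.044,0,0,0,0,0, 0.15,-0.044,0,0,0,0,0, 0.15,-0.044,0,0,0,0,0, 0.15,-0.044,0,0,0,0,0]'
python3 - <<'E'
from h import *
c=shot('wrist','w6.png')
import pickle;pickle.dump(c,open('c6.pkl','wb'))
c=shot('side','s6.png')
im=c['pixels'][:,:,::-1][120:280,210:410];cv2.imwrite('pics/s6z.png',cv2.resize(im,None,fx=4,fy=4,interpolation=cv2.INTER_CUBIC))
print(read_state()['tcp_pos'],spot_in('wrist','lid_handle'))
E
```

```text
time: 7.8
tcp_pos: [0.5737, -0.2403, 0.2269]
eef_rot: [0.0, 0.707, 0.707, 0.0]
wrist_force: [1.6, -1.1, 0.4]
opening: 0.0855
time: 8.3
tcp_pos: [0.5183, -0.0516, 0.2249]
eef_rot: [0.0, 0.707, 0.707, 0.0]
wrist_force: [0.2, 0.4, -0.6]
opening: 0.0855
[ 0.51735054 -0.04922607  0.22509061] [{'at': [339.7, 176.3], 'conf': 0.83}]
```

View pics/s6z.png

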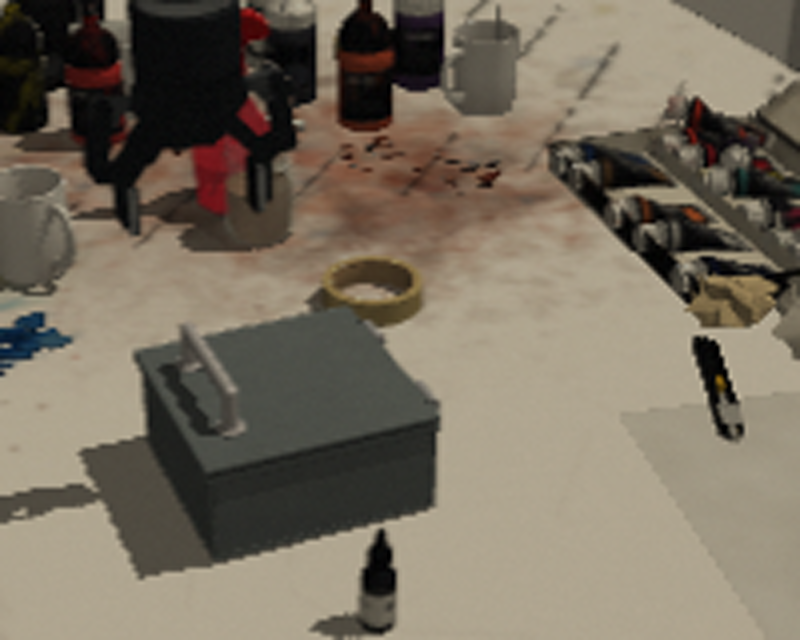

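View pics/w6.png

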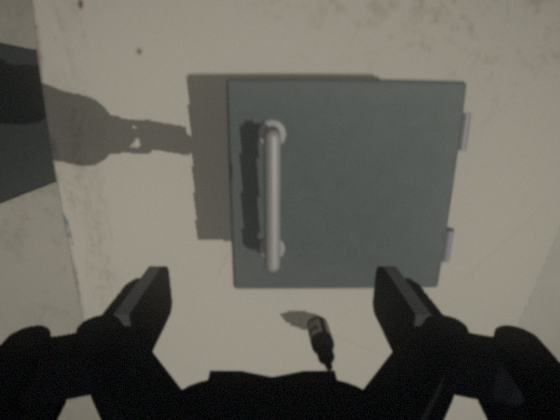

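```bash
python3 - <<'E'
from h import *
import pickle;w=pickle.load(open('c6.pkl','rb'))
for p in[(271,124),(273,268)]: print('hdl',onz(w,p,.125).round(4))
for z in (.123,.231):print(proj(w,(.519,-.05,z)),proj(w,(.519,-.1,z)))
st=read_state();print(st['tcp_pos'],st['time'])
E
```

```text
hdl [0.5174 0.0069 0.125 ]
hdl [ 0.5188 -0.1004  0.125 ]
[273.2894409  203.88052583] [273.20728454 266.37074042]
[274.32519872 273.53615427] [274.07826478 367.1096886 ]
[ 0.51842044 -0.0511381   0.22516771] 8.45
```

```bash
python3 -m pendant '[0,0,0.06,0,0,0,0, 0,0,0.13,0,0,0,0, 0,0,0.13,0,0,0,0, 0,0,0.13,0,0,0,0, 0,0,0.04,0,0,0,0]'
python3 - <<'E'
from h import *
c=shot('wrist','w7.png')
print(read_state()['tcp_pos'],read_state()['wrist_force'])
E
```

```text
time: 8.95
tcp_pos: [0.5173, -0.0534, 0.0995]
eef_rot: [-0.002, 0.707, 0.707, -0.001]
wrist_force: [0.2, 0.2, 0.0]
opening: 0.0853
[ 0.51740294 -0.05337252  0.09954368] [-0.62158185  0.2337561  -1.48928159]
```

View pics/w7.png

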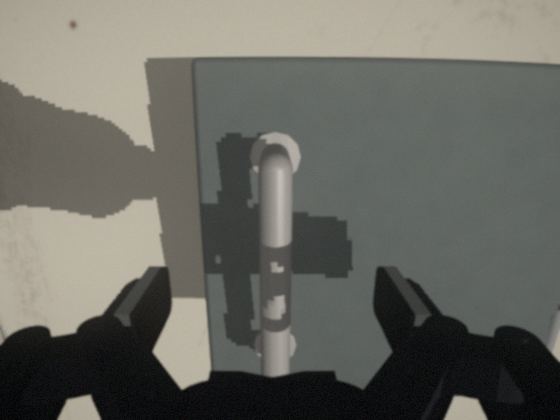

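```bash
python3 -m pendant '[0.01,0.005,-0.006,0,0,0,0.3, 0,0,0,0,0,0,0.8, 0,0,0,0,0,0,1, 0,0,0,0,0,0,1, 0,0,0,0,0,0,1]' 70
python3 - <<'E'
from h import *
c=shot('wrist','w8.png')
for i in range(4):
  s=read_state();print(s['tcp_pos'].round(4),s['wrist_force'].round(2),s['wrist_torque'].round(2),s['opening']);camera('side')
E
```

```text
time: 9.5
tcp_pos: [0.5194, -0.0505, 0.1042]
eef_rot: [-0.0, 0.707, 0.707, -0.001]
wrist_force: [-31.8, -1.4, 18.1]
opening: 0.0122
[ 0.5186 -0.0506  0.1044] [-12.88   0.92  13.41] [0.18 2.82 0.01] 0.009629757056986018
[ 0.5186 -0.0506  0.1045] [-8.77 -0.27 12.26] [-0.13  1.95  0.01] 0.009633012213935269
[ 0.5186 -0.0505  0.1044] [-9.66 -0.37 12.8 ] [-0.11  1.96 -0.  ] 0.009824759157855644
[ 0.5186 -0.0506  0.1044] [-8.75 -0.38 12.67] [-0.09  1.95  0.01] 0.009635885372604435
```

View pics/w8.png

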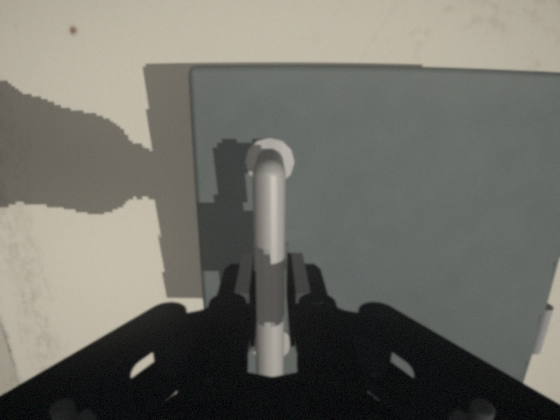

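```bash
python3 -m pendant '[0,0.0005,-0.004,0.001,0,0,1, 0,0.0005,-0.004,0.001,0,0,1, 0,0.0005,-0.004,0.001,0,0,1, 0,0,0,0,0,0,1, 0,0,0,0,0,0,1]' 80
python3 - <<'E'
from h import *
for i in range(2):
  s=read_state();print(s['tcp_pos'].round(4),s['wrist_force'].round(2),s['wrist_torque'].round(2),s['opening']);camera('side')
E
```

```text
time: 10.25
tcp_pos: [0.5186, -0.0505, 0.1061]
eef_rot: [-0.008, 0.707, 0.707, -0.008]
wrist_force: [-4.9, -1.3, -4.3]
opening: 0.0096
[ 0.5186 -0.0505  0.1061] [-4.89 -1.32 -4.28] [-0.34  0.95  0.06] 0.009622430299157792
[ 0.5186 -0.0505  0.1061] [-4.79 -1.82 -3.4 ] [-0.42  0.98  0.06] 0.009377433908288853
```

```bash
python3 -m pendant '[0,0.0005,-0.004,0.001,0,0,1, 0,0.0005,-0.004,0.001,0,0,1, 0,0,0,0,0,0,1, 0,0,0,0,0,0,1, 0,0,0,0,0,0,1]'
python3 - <<'E'
from h import *
for i in range(2):
  s=read_state();print(s['tcp_pos'].round(4),s['wrist_force'].round(2),s['wrist_torque'].round(2),s['opening']);camera('side')
E
```

```text
time: 10.85
tcp_pos: [0.5189, -0.0505, 0.1079]
eef_rot: [-0.013, 0.707, 0.707, -0.013]
wrist_force: [-6.5, -2.0, -7.5]
opening: 0.0089
[ 0.5189 -0.0505  0.1079] [-6.54 -2.04 -7.46] [-0.58  1.21  0.02] 0.00889067198460037
[ 0.5189 -0.0505  0.1079] [-6.19 -2.21 -6.59] [-0.51  1.24  0.04] 0.009291207933875563
```

```bash
python3 - <<'E'
from h import *
c=shot('wrist','w9.png')
c=shot('side','s9.png')
im=c['pixels'][:,:,::-1][160:280,210:360];cv2.imwrite('pics/s9z.png',cv2.resize(im,None,fx=5,fy=5,interpolation=cv2.INTER_CUBIC))
E
```

```text
(no output)
```

View pics/w9.png

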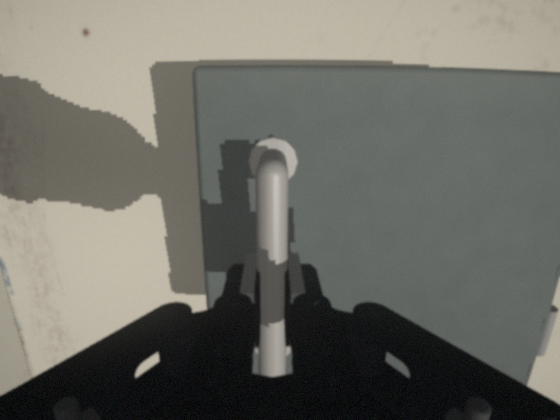

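View pics/s9z.png

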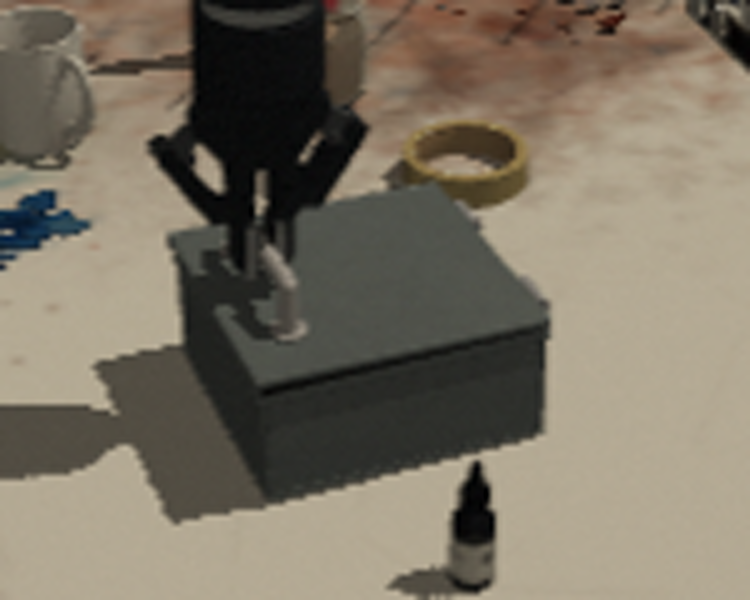

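```bash
python3 -m pendant '[0,0.001,-0.006,0.0016,0,0,1, 0,0.001,-0.006,0.0016,0,0,1, 0,0.001,-0.006,0.0016,0,0,1, 0,0.001,-0.006,0.0016,0,0,1, 0,0.001,-0.006,0.0016,0,0,1]'
python3 - <<'E'
from h import *
for i in range(2):
  s=read_state();print(s['tcp_pos'].round(4),s['wrist_force'].round(2),s['wrist_torque'].round(2),s['opening']);camera('side')
E
```

```text
time: 11.55
tcp_pos: [0.5206, -0.0505, 0.1159]
eef_rot: [-0.03, 0.707, 0.706, -0.031]
wrist_force: [-8.0, -2.3, -3.0]
opening: 0.0098
[ 0.5206 -0.0505  0.1159] [-8.02 -2.33 -2.97] [-0.46  1.56  0.07] 0.009788967309078031
[ 0.5207 -0.0505  0.116 ] [-9.37 -1.61  0.45] [-0.49  1.81  0.1 ] 0.009141809724046865
```

```bash
python3 -m pendant '[0,0,-0.009,0.0024,0,0,1, 0,0.001,-0.009,0.0024,0,0,1, 0,0.001,-0.009,0.0024,0,0,1, 0,0.001,-0.009,0.0024,0,0,1, 0,0.001,-0.009,0.0024,0,0,1]'
python3 -m pendant '[0,0,0,0,0,0,1, 0,0,0,0,0,0,1, 0,0,0,0,0,0,1, 0,0,0,0,0,0,1, 0,0,0,0,0,0,1]'
python3 - <<'E'
from h import *
c=shot('wrist','w10.png')
c=shot('side','s10.png')
import pickle;pickle.dump(c,open('c10.pkl','wb'))
im=c['pixels'][:,:,::-1][160:280,210:360];cv2.imwrite('pics/s10z.png',cv2.resize(im,None,fx=5,fy=5,interpolation=cv2.INTER_CUBIC))
for i in range(2):
  s=read_state();print(s['tcp_pos'].round(4),s['eef_rot'],s['wrist_force'].round(2),s['wrist_torque'].round(2),s['opening']);camera('side')
E
```

```text
time: 12.15
tcp_pos: [0.5236, -0.0505, 0.1271]
eef_rot: [-0.057, 0.705, 0.705, -0.057]
wrist_force: [-5.0, -1.5, -3.3]
opening: 0.0095
time: 12.65
tcp_pos: [0.5237, -0.0505, 0.1273]
eef_rot: [-0.056, 0.705, 0.705, -0.056]
wrist_force: [-6.1, -1.8, -2.1]
opening: 0.0093
[ 0.5237 -0.0505  0.1273] [-0.05627643  0.70485707  0.7048635  -0.05636408] [-5.18 -2.49 -1.9 ] [-0.31  1.11  0.07] 0.009037313806481938
[ 0.5237 -0.0505  0.1273] [-0.05630948  0.70485646  0.70485783 -0.05640973] [-5.9  -1.56 -1.15] [-0.3   1.1   0.05] 0.009312011846064585
```

View pics/w10.png

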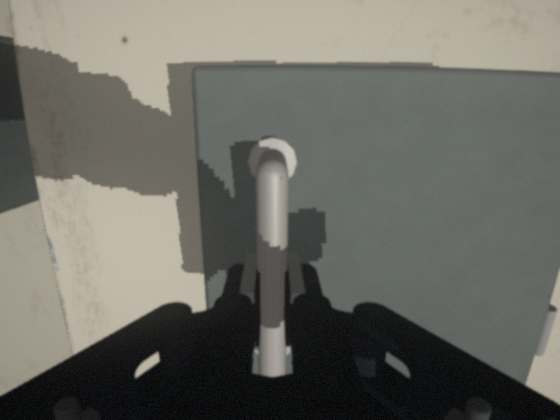

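View pics/s10z.png

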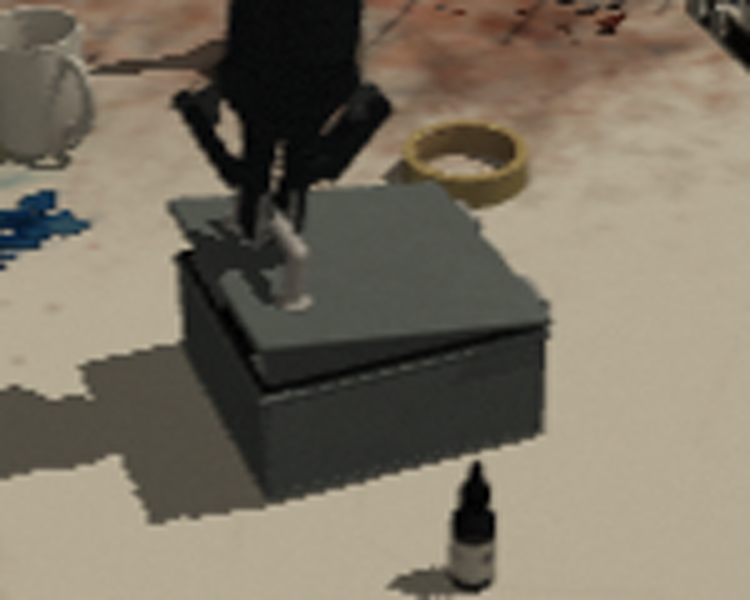

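```bash
python3 - <<'E'
from h import *
import pickle;c=pickle.load(open('c10.pkl','rb'))
for p in[(261.5,237.5),(263.4,229.6)]:
    o,d=ray(c,p); print(o+d*(-.1458-o[1])/d[1])
for th in(0,.105,.13,.16,.19,.235):
    x,z=-.185,.009
    print(th,proj(c,(.6696+x*np.cos(th)+z*np.sin(th),-.1458,.082+z*np.cos(th)-x*np.sin(th))).round(1))
E
```

```text
[ 0.48504295 -0.1458      0.09097904]
[ 0.49187866 -0.1458      0.11598248]
0 [261.3 237.5]
0.105 [261.7 231.7]
0.13 [261.9 230.3]
0.16 [262.1 228.6]
0.19 [262.5 226.9]
0.235 [263.1 224.3]
```

```bash
python3 -c "
from workcell import *
print(job_done())"
```

```text
the job is handed in; nothing more can be done
None
```

The ink bottle is standing upright on the bare table to the right of the box. The lid is free of its seal, and the gripper is still holding it about 27–30 mm open at the front edge. I handed the job in at about 12.8 s of the 48 s allowed; it gives no verdict.

- **Bottle:** it went to about (0.574, −0.241). I let it go there before touching the handle. The last side picture shows it upright and well clear of the box.
- **Lid angle:** the gripper rose about 23 mm, which means about 0.155 rad. The lid's front corner in the side picture gives about 0.145 rad. Both are within the allowed 0.105–0.235, and the gripper position held steady over the last readings. I raised the lid in small steps and it did not jump when the seal gave way.
- **Bystanders:** I did not go near the mug, jar, tape or pen. The mug and tape look unmoved in the last side crop, but I did not check the jar or pen.

**Readings that disagreed:**
- The sideways position of the box differed by up to about 10 mm between cameras. I went by the wrist camera.
- The fingers read about 9.5 mm open on the 12 mm bar.
- The highest upward pull I read was about 7.5 N, not the 15 N expected at the seal. I only took readings between moves, so I may have missed the peak.
- A sideways force of about 5–6 N on the handle remained at the end.

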